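# Feel the lathe's front way for nicks

## Robot

A 7-joint arm with a two-finger parallel gripper is mounted at the origin on the work surface. World frame = base frame: x ahead of the robot, y to its left, z up, the work surface at z = 0. Lengths are in m, angles in rad, forces in N, time in s.
With the tool pointing down it reaches from about 0.4 to 0.85 m from the base axis. Payload 10.4 kg.
Tool frame: the origin (TCP) lies midway between the tips of the shut fingers; the grasp point (between the pads) lies 19 mm behind it; y points along the fingers, x is the direction in which the jaws open and shut, and the axes are right-handed (so a half turn about y gives the same grasp; the last joint's range is limited). The gripper opens to 87 mm and grips with 3 to 60 N. Pads are 19 mm wide; open, the fingers measure 117 mm over their backs; the gripper's body (75 mm by 190 mm) begins 51 mm behind the grasp point.
Start: joints at [1.133, 0.332, -0.065, 1.46, 0.022, 1.35, -0.088], TCP at [0.252, -0.572, 0.223] pointing down, gripper open.
Joint ranges: [-2.6, 2.6], [-0.5, 2.12], [-1.47, 1.34], [0.16, 2.42], [-1.27, 4.41], [0.06, 2.06], [-2.6, 2.6]. Speed limits (rad/s): [2.22, 2.22, 2.79, 2.79, 3.14, 3.14, 3.14].

## Interface

Orientations are given as a unit quaternion [x, y, z, w].
In Python, from bench import r gives the robot as it stands. The module is installed in compiled form; this text tells all that it offers.
- The arm moves only by the tool arm_command, never from a script. Its argument "deltas" is one flat list of numbers, 6 for each row, row after row: the shift along the tool's x, y, z in m, then the turn, a rotation vector about the tool's x, y, z in degrees. In form: [tx, ty, tz, ax, ay, az, tx, ty, tz, ax, ay, az, ...]. A call has 1 to 8 rows; each row is the pose to reach, as a shift and turn from the pose commanded when the call began, along the tool's axes at that moment; what a row does not reach only later rows make up. A row lasts 1/8 s, in which the tool goes at most 62.5 mm and 10.7 degrees, less where a joint would pass 70% of its speed; a pose out of reach is approached as far as the arm can. A call with a gripper value outside its range is refused whole. "hand" is the opening, from 0 (shut) to 1 (fully open), set as the call begins (left out, the last holds). The fingers move at their own pace and stop on an object; "grip_force" is the grip in N (left out, the last holds). Time passes only in rows, so rows that repeat a pose let the fingers close. It gives the time, the measured TCP pose, the force and the opening at its end, in the units of the state.
- r.read_state(): the state, without advancing time (a new reading comes with each control period).
- r.camera(name): name is "scene" or "top" or "wrist"; returns a dict with "image" (400x640x3 uint8, red, green, blue), "intrinsics" (3x3 intrinsics, pixels), "world_from_camera" (4x4, takes a point from camera to world coordinates); the wrist camera has in their place "hand_eye" (4x4, takes a point from camera to tool coordinates, whose origin is the TCP and whose axes are the tool frame's). Camera axes: x right, y down, z forward; pixel columns grow to the right and rows downward; lengths in m; the calibration is good to about 2 mm. A picture is of the moment at which its call begins: read the wrist's pose just before it. There is no depth.
- r.close_job(): hands the job in, once; it reports no verdict.
Trained networks look in a picture, given as the dict that the camera call returned (one of the last four; its "shot" number tells which), for a name from the list of things; names that differ only in an ending like _2 or _b are one class to them, and where a whole thing is asked for, a point or a joint stands for the part that bears it (a point fixed in the world has none). Each returns a list of dicts, best first, with "conf" (0 to 1); they miss things now and then, are a little off and sometimes report something else, mostly with a low value. They report only what shows in the picture. A call takes as long as a camera call.
- r.boxes_of(picture, query): "centre" ([row, column] in pixels, amid what is visible of it).
- r.regions_of(picture, query): "region" (400x640 bool, what is visible of it) and "centre" ([row, column] in pixels, amid what is visible of it).
The state is a dict: "time": time; "joint_positions": joint angles; "joint_vel": joint speeds; "joint_torque": joint torques, N m; "ee_pos": TCP position; "eef_rot": TCP orientation; "ft_force": force on the tool from outside, world axes, zero at the start; "torque": the same for the moment, N m; "width": finger opening in m.
Only numpy, scipy, OpenCV 4.12 (cv2) and the standard library are available. Lean on these libraries where they do the work, as an engineer would, in place of code of your own. Each camera call takes 0.05 s, during which the arm holds its last target.

## Task

The tailstock is off, so check the lathe's front way for nicks before it goes back on: set a fingertip on the bright steel strip close to the saddle and run it lightly along the whole exposed strip to the tail end of the bed in one stroke, without lifting off along the way, then take the hand clear. Never press hard, do not bump the saddle or the headstock, and leave the tailstock, chuck key, brass bush and spray can where they are.

Things in the scene. Friction and masses are not known exactly. Their poses are not given: they have to be found in the camera images.
- lathe: blue bench lathe fixed in a dark chip tray (360 x 840 mm, floor 4, rim 20 mm high). Origin: on the bench under the middle of the bed's width; x across the bed away from the robot, y along the bed to the headstock, z up. Level, turned up to 0.2 rad. Bed 108 mm wide, from y -200 mm (tail end) to +500 mm; the flat tops of its two bright steel ways are 130 mm above the bench
- leadscrew_wheel (a point): centre of the leadscrew's handwheel (56 mm across, with a short crank grip), just past the tail end of the bed, 50 mm below the way's top. The leadscrew, 16 mm thick, runs from it along the front of the bed
- front_way: the exposed front way: the flat bright steel strip on the robot's side of the bed, 34 mm wide, 330 mm long, from the saddle's edge to the bed's tail end. Rigid and level. Origin: in the middle of its top surface; axes as the lathe's (y along the way towards the saddle and headstock).
- way_saddle_end (a point): middle of the way's top surface right at the saddle's edge, where the front way comes out from under the saddle
- way_tail_end (a point): middle of the way's top surface at the very end of the bed away from the headstock
- saddle: carriage parked by the chuck; origin and axes are the lathe's. Dark slab from y +130 to +250 mm, 150 mm wide, its top 26 mm above the way; on it a cross slide (from y +169 mm, top at z 184 mm), top slide (to 204 mm) and tool post with lever (from y +182 mm, up to z 272 mm); handwheels reach 130 mm in front of the bed's middle
- headstock: headstock with three-jaw chuck. Origin and axes are the lathe's. From y +240 mm (jaws) to +515 mm, up to 350 mm above the bench.
- tailstock: bystander: the tailstock taken off the bed, standing in the tray behind the bed; base 95 x 85 mm, 130 mm tall. Origin: middle of its underside, z up
- chuck_key: bystander: T-shaped steel chuck key lying in the tray in front of the bed; shank about 110 mm along its x, cross bar 90 mm along its y, 14 mm thick. Origin: underside, near the middle of the shank
- bush: bystander: flanged brass bush standing in the tray in front of the bed, 40 mm across, 45 mm tall. Origin: middle of its underside
- spray_can: bystander: green spray can with a yellow label, 65 mm across, 170 mm tall, standing in the tray behind the bed level with the saddle. Origin: middle of its underside
- way_1: sixth 1 of the front way counted from the saddle: 34 x 55 mm of the continuous strip (no visible joint). Origin: in the middle of its top surface, axes as the lathe's
- way_2: sixth 2 of the front way counted from the saddle: 34 x 55 mm of the continuous strip (no visible joint). Origin: in the middle of its top surface, axes as the lathe's
- way_3: sixth 3 of the front way counted from the saddle: 34 x 55 mm of the continuous strip (no visible joint). Origin: in the middle of its top surface, axes as the lathe's
- way_4: sixth 4 of the front way counted from the saddle: 34 x 55 mm of the continuous strip (no visible joint). Origin: in the middle of its top surface, axes as the lathe's
- way_5: sixth 5 of the front way counted from the saddle: 34 x 55 mm of the continuous strip (no visible joint). Origin: in the middle of its top surface, axes as the lathe's
- way_6: sixth 6 of the front way counted from the saddle: 34 x 55 mm of the continuous strip (no visible joint). Origin: in the middle of its top surface, axes as the lathe's

How it is judged:
By the outcome, as a careful person would: the job done as asked, in the order asked, and still so for the second after the job is handed in, with the robot touching nothing.
It also fails if it takes over 56 s, if anything falls off the work surface, if the arm or the gripper's body presses on something with over 40 N, if the wrist force passes 120 N, or if a joint passes its speed limit or range.

## Working session

There is one attempt and no reset: what is moved stays moved. The work goes in short steps, Python scripts to look and compute and a tool call to move; the robot and the scene stay as the last step left them, time stands still between calls to the robot, and variables do not carry over. Pictures are saved under pics/ and viewed, and the job is handed in when it is done.

Besides the shell and the picture viewer there is one more tool, called after ">>>" by a JSON object that holds its "name" and its "arguments", one argument or row to a line. arm_command: Moves the arm, as the interface text tells. Its arguments: {"type":"object","properties":{"deltas":{"type":"array","items":{"type":"number"}},"hand":{"type":"number"},"grip_force":{"type":"number"}},"required":["deltas"]}

```bash
mkdir -p pics; cat > h.py <<'E'
import numpy as np, cv2
from bench import r
def save(p,n): cv2.imwrite('pics/'+n+'.png',cv2.cvtColor(p['image'],cv2.COLOR_RGB2BGR))
def ray(p,px,z):
    K=p['intrinsics'];T=p['world_from_camera']
    d=T[:3,:3]@np.linalg.solve(K,[px[1],px[0],1.]);o=T[:3,3]
    return o+d*(z-o[2])/d[2]
E
python3 - <<'E'
from h import *
np.set_printoptions(precision=4,suppress=True)
s=r.read_state();print(s)
for c in ['top','scene']:
    p=r.camera(c);save(p,c+'0');print(c,p['world_from_camera'],p['intrinsics'])
    for q in ['front_way','way_saddle_end','way_tail_end','leadscrew_wheel','chuck_key','bush','spray_can','tailstock','saddle']:
        for b in r.boxes_of(p,q)[:2]: print(q,b['centre'],round(b['conf'],2),ray(p,b['centre'],.13))
E
```

```text
{'time': 0.0, 'joint_positions': array([ 1.1334,  0.3329, -0.0647,  1.461 ,  0.0216,  1.3499, -0.0885]), 'joint_vel': array([-0.0008,  0.001 ,  0.0003,  0.0011,  0.0006,  0.0008,  0.    ]), 'joint_torque': array([ -0.0012, -62.3263,   0.0236, -38.9901,  -0.0615,   0.0398,
         0.0002]), 'ee_pos': array([ 0.2517, -0.5717,  0.2217]), 'eef_rot': array([-0.592 ,  0.3868, -0.3859,  0.5925]), 'ft_force': array([-0.6098,  0.2045, -0.1245]), 'torque': array([ 0.0095, -0.0525,  0.0436]), 'width': 0.08687400818814464}
top [[-0.0165 -0.9986  0.0504  0.5514]
 [-0.9998  0.0169  0.0094  0.0255]
 [-0.0102 -0.0502 -0.9987  0.76  ]
 [ 0.      0.      0.      1.    ]] [[388.2117   0.     319.6811]
 [  0.     388.2117 198.9583]
 [  0.       0.       1.    ]]
front_way [242.2, 346.5] 0.81 [ 0.5125 -0.0107  0.13  ]
way_saddle_end [245.6, 348.1] 0.89 [ 0.507  -0.0132  0.13  ]
way_tail_end [240.3, 346.0] 0.97 [ 0.5156 -0.01    0.13  ]
way_tail_end [248.5, 202.6] 0.62 [0.506  0.2223 0.13  ]
leadscrew_wheel [230.8, 247.5] 0.92 [0.5334 0.1493 0.13  ]
leadscrew_wheel [248.1, 64.7] 0.35 [0.5102 0.4472 0.13 
[... 341 characters left out ...]
611  1.2221]
 [ 0.7953  0.3551 -0.4913  0.4911]
 [ 0.0173 -0.8234 -0.5672  0.6598]
 [ 0.      0.      0.      1.    ]] [[440.0317   0.     323.3991]
 [  0.     440.0317 197.1023]
 [  0.       0.       1.    ]]
front_way [217.1, 550.0] 0.46 [0.3745 0.4328 0.13  ]
way_saddle_end [174.6, 337.0] 0.69 [0.5126 0.0014 0.13  ]
way_tail_end [175.6, 337.6] 0.89 [0.5153 0.005  0.13  ]
way_tail_end [244.2, 470.5] 0.26 [0.5563 0.3383 0.13  ]
leadscrew_wheel [244.3, 467.4] 0.77 [0.5602 0.3339 0.13  ]
spray_can [265.0, 393.6] 0.61 [0.6938 0.2539 0.13  ]
tailstock [216.4, 253.5] 0.81 [ 0.7453 -0.0352  0.13  ]
saddle [208.0, 423.9] 0.68 [0.5063 0.218  0.13  ]
saddle [245.3, 471.4] 0.32 [0.5582 0.3408 0.13  ]
```

View pics/top0.png

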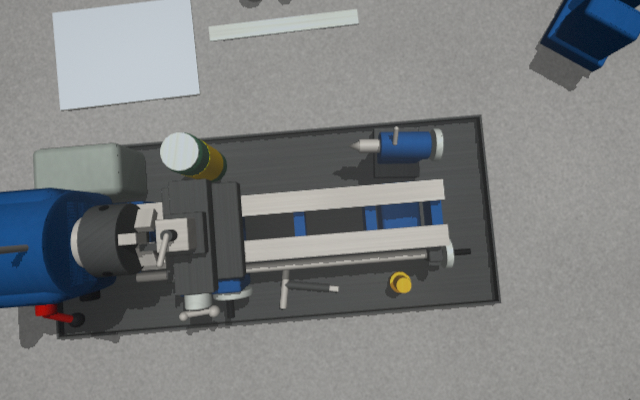

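View pics/scene0.png

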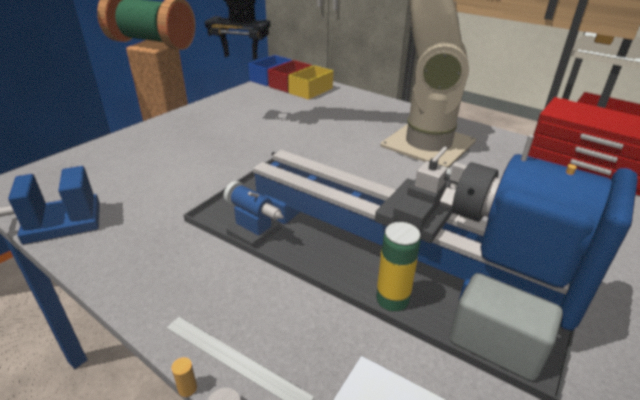

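The top view shows the front way as the lower bright strip, from the saddle edge at about (row 248, col 243) to the tail end at about (row 232, col 448). I'll zoom in for accurate edges.

```bash
python3 - <<'E'
from h import *
from scipy.spatial.transform import Rotation as R
np.set_printoptions(precision=4,suppress=True)
im=cv2.imread('pics/top0.png')
cv2.imwrite('pics/z1.png',cv2.resize(im[170:300,230:480],None,fx=3.2,fy=3.2,interpolation=cv2.INTER_CUBIC))
p=r.camera('top')
for x in r.regions_of(p,'front_way')[:2]:
    m=x['region'];print(x['conf'],m.sum());
    ys,xs=np.nonzero(m);print(xs.min(),xs.max(),ys.min(),ys.max())
g=cv2.cvtColor(p['image'],cv2.COLOR_RGB2GRAY)
m=(g>150).astype(np.uint8)
n,l,st,c=cv2.connectedComponentsWithStats(m)
lab=l[239,346];print(st[lab],c[lab])
mm=(l==lab)
up=[];lo=[]
for col in range(255,440,5):
    rr=np.nonzero(mm[:,col])[0]; up.append(ray(p,(rr.min()-.5,col),.13));lo.append(ray(p,(rr.max()+.5,col),.13))
up=np.array(up);lo=np.array(lo)
for e in(up,lo): print(np.polyfit(e[:,1],e[:,0],1),e[[0,-1]])
mid=(up+lo)/2
f=np.polyfit(mid[:,1],mid[:,0],1);print('mid',f,np.arctan(-f[0]))
for row in range(228,256,2):
    cc=np.nonzero(mm[row])[0]
    if len(cc):print(row,cc.min(),cc.max())
s=r.read_state();print(R.from_quat(s['eef_rot']).as_matrix())
E
```

```text
[ 245  224  209   40 4344] [349.3927 242.8103]
[-0.0672  0.528 ] [[ 0.5192  0.1372  0.13  ]
 [ 0.5387 -0.1541  0.13  ]]
[-0.0669  0.4946] [[ 0.4854  0.1375  0.13  ]
 [ 0.505  -0.153   0.13  ]]
mid [-0.0671  0.5113] 0.0669625525636891
228 395 447
230 371 447
232 347 447
234 323 447
236 299 448
238 277 448
240 253 449
242 245 450
244 245 451
246 245 451
248 245 452
250 245 452
252 245 452
254 246 453
[[ 0.403   0.      0.9152]
 [-0.9152 -0.0001  0.403 ]
 [ 0.0001 -1.      0.    ]]
```

View pics/z1.png

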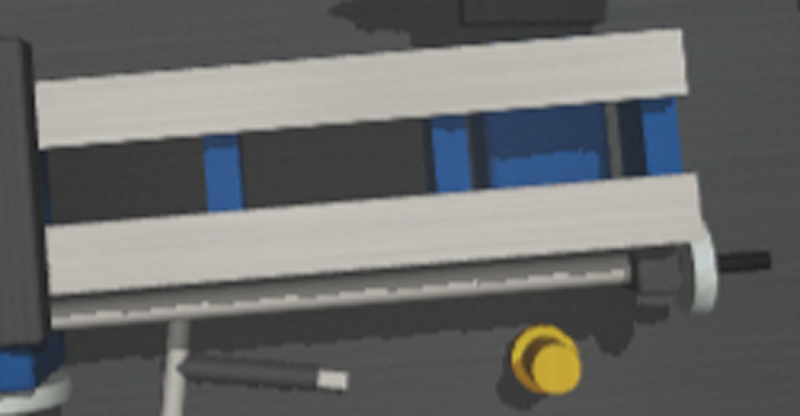

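```bash
cat >> h.py <<'E'
from scipy.spatial.transform import Rotation as R
np.set_printoptions(precision=4,suppress=True)
TH=0.067
def Rt(th=TH):  # tool x=lathe x, y=down
    x=np.array([np.cos(th),np.sin(th),0]);y=np.array([0,0,-1.]);return np.c_[x,y,np.cross(x,y)]
def delta(P,Rm=None):
    s=r.read_state();M=R.from_quat(s['eef_rot']).as_matrix()
    Rm=M if Rm is None else Rm
    return np.r_[M.T@(np.array(P)-s['ee_pos']),R.from_matrix(M.T@Rm).as_rotvec(degrees=True)]
E
python3 - <<'E'
from h import *
p=r.camera('top')
S=ray(p,(249.5,244.5),.13);T=ray(p,(235,448.5),.13);print(S,T,np.linalg.norm(S-T))
w=r.camera('wrist');print(w['hand_eye'])
print(r.read_state()['joint_positions'])
print(delta((.44,-.1,.27),Rt()))
E
```

```text
[0.5034 0.1544 0.13  ] [ 0.5214 -0.1753  0.13  ] 0.3301150405477704
[[ 1.      0.0013  0.0007  0.0001]
 [-0.0003 -0.248   0.9688 -0.163 ]
 [ 0.0015 -0.9688 -0.248   0.0684]
 [ 0.      0.      0.      1.    ]]
[ 1.1334  0.3322 -0.0647  1.4601  0.0216  1.3499 -0.0885]
[ -0.3562  -0.0475   0.3624   0.0018 -70.0692   0.0062]
```

```bash
cat >> h.py <<'E'
A=np.radians(8); RL=Rt()@R.from_euler('x',A).as_matrix()
Lx=np.array([np.cos(TH),np.sin(TH),0]);Ly=np.array([-np.sin(TH),np.cos(TH),0])
SE=np.array([0.5034,0.1544,0.13]) # way_saddle_end
def along(d,z,dx=0): # TCP point d m from saddle edge toward tail
    P=SE-Ly*d+Lx*dx; P[2]=z; return P
E
python3 - <<'E'
from h import *
print(delta((.44,-.1,.27),RL)); print(along(.06,.2),along(.015,.16))
E
```

```text
[ -0.3562  -0.0475   0.3624   6.9784 -69.9489   4.8976]
[0.5074 0.0945 0.2   ] [0.5044 0.1394 0.16  ]
```

>>> {"name": "arm_command", "arguments": {
  "deltas": [-0.356,-0.0475,0.362,7,-70,4.9,-0.356,-0.0475,0.362,7,-70,4.9,-0.356,-0.0475,0.362,7,-70,4.9,-0.356,-0.0475,0.362,7,-70,4.9,-0.356,-0.0475,0.362,7,-70,4.9,-0.356,-0.0475,0.362,7,-70,4.9,-0.356,-0.0475,0.362,7,-70,4.9,-0.356,-0.0475,0.362,7,-70,4.9],
  "hand": 0,
  "grip_force": 10
}}

```text
time: 2.2
ee_pos: [0.4366, -0.1077, 0.2695]
eef_rot: [-0.656, -0.023, 0.026, 0.754]
ft_force: [0.1, -1.0, 0.2]
width: 0.015
```

```bash
python3 - <<'E'
from h import *
s=r.read_state();print(s['time'],s['ee_pos'],s['ft_force'],s['width'],s['joint_positions'])
print(delta(along(.06,.20),RL))
E
```

```text
2.2 [ 0.4366 -0.1077  0.2695] [ 0.0607 -0.9911  0.1826] 0.01497232585313449 [ 0.7858 -0.0152 -0.5293  1.7663 -0.1414  1.4339  0.3482]
[0.0846 0.0963 0.1853 0.0062 0.1187 0.0314]
```

>>> {"name": "arm_command", "arguments": {
  "deltas": [0.084,0.05,0.18,0,0,0,0.084,0.05,0.18,0,0,0,0.084,0.094,0.182,0,0,0,0.084,0.094,0.182,0,0,0,0.084,0.094,0.182,0,0,0,0.084,0.094,0.182,0,0,0,0.084,0.094,0.182,0,0,0]
}}

```text
time: 3.08
ee_pos: [0.5072, 0.0877, 0.2021]
eef_rot: [-0.656, -0.022, 0.024, 0.754]
ft_force: [-0.6, -1.3, 0.3]
width: 0.0001
```

```bash
python3 - <<'E'
from h import *
s=r.read_state();print(s['time'],s['ee_pos'],s['ft_force'],s['width'],s['joint_positions'],s['joint_vel'])
for c in ['wrist','scene','top']:
    p=r.camera(c);save(p,c+'1')
    if c=='wrist': np.savez('w1.npz',K=p['intrinsics'],H=p['hand_eye'],pos=s['ee_pos'],q=s['eef_rot'])
print(delta(along(.015,.16),RL))
# predicted pixels in wrist view
d=np.load('w1.npz');T=np.eye(4);T[:3,:3]=R.from_quat(d['q']).as_matrix();T[:3,3]=d['pos'];T=T@d['H']
for a in(0,.03,.1):
  for dx in(-.017,.017):
    P=along(a,.13,dx);c=np.linalg.inv(T)@np.r_[P,1];u=d['K']@c[:3];print(a,dx,u[:2]/u[2])
E
```

```text
3.075 [0.5072 0.0877 0.2021] [-0.5954 -1.2839  0.3029] 0.00013206853274881815 [ 0.5191  0.1634 -0.7444  1.7582 -0.0286  1.2406 -0.1426] [ 0.0023 -0.0009 -0.0042  0.0011  0.0007 -0.0023 -0.0029]
[ 0.0007  0.0486  0.0449  0.0109 -0.0275  0.0637]
0 -0.017 [301.4716 132.9191]
0 0.017 [343.8263 132.9293]
0.03 -0.017 [301.7635 170.3936]
0.03 0.017 [343.5367 170.4015]
0.1 -0.017 [302.4145 253.9562]
0.1 0.017 [342.8909 253.9592]
```

View pics/wrist1.png

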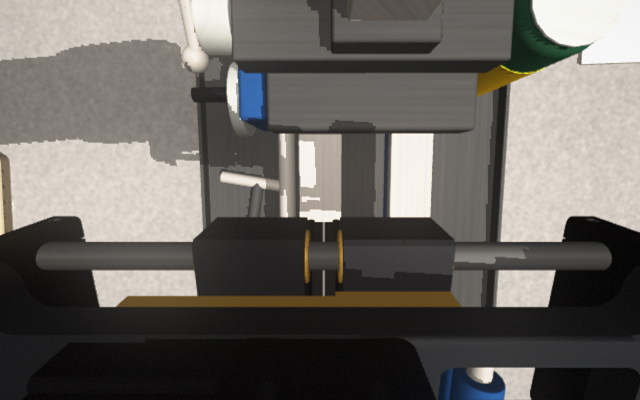

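View pics/scene1.png

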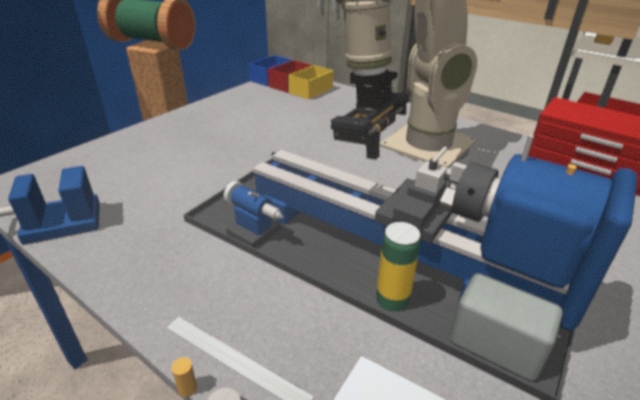

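View pics/top1.png

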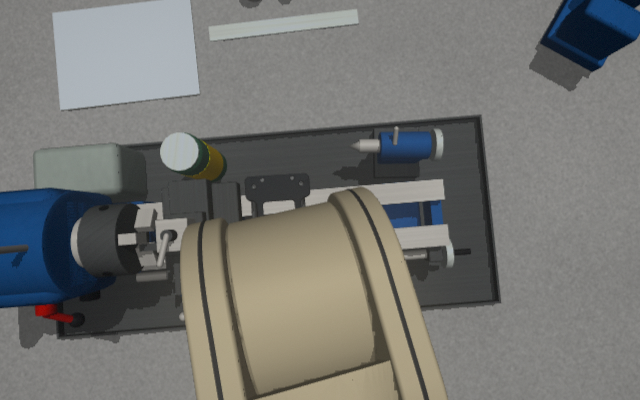

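The wrist view shows the way between cols 300 and 342 with the saddle edge at row 132. That is within about 1–2 px of the prediction (301–344, row 133). Next I'll descend to about 7 mm above the way.

>>> {"name": "arm_command", "arguments": {
  "deltas": [0,0.03,0.025,0,0,0,0,0.055,0.038,0,0,0,0,0.07,0.041,0,0,0,0,0.07,0.041,0,0,0,0,0.07,0.041,0,0,0]
}}

```text
time: 3.85
ee_pos: [0.5041, 0.1385, 0.1386]
eef_rot: [-0.656, -0.022, 0.025, 0.754]
ft_force: [0.6, 0.3, 0.9]
width: 0.0005
```

```bash
python3 - <<'E'
from h import *
s=r.read_state();print(s['time'],s['ee_pos'],s['ft_force'],s['torque'],s['joint_positions'])
p=r.camera('wrist');save(p,'wrist2')
p=r.camera('scene');cv2.imwrite('pics/scene2.png',cv2.resize(cv2.cvtColor(p['image'],cv2.COLOR_RGB2BGR)[60:260,240:560],None,fx=2.5,fy=2.5))
print(delta(along(.016,.131),RL))
E
```

```text
3.85 [0.5041 0.1385 0.1386] [0.6426 0.3403 0.9348] [-0.1877 -0.0978  0.0207] [ 0.4258  0.2434 -0.7698  1.827   0.0379  1.1012 -0.2757]
[ 0.0004  0.0076 -0.0013 -0.0034 -0.0046  0.0871]
```

View pics/wrist2.png

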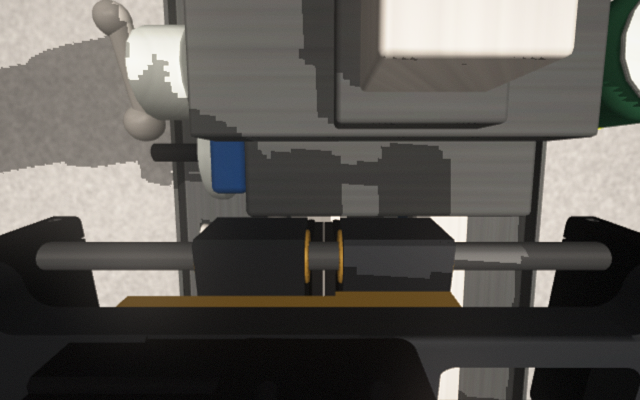

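View pics/scene2.png

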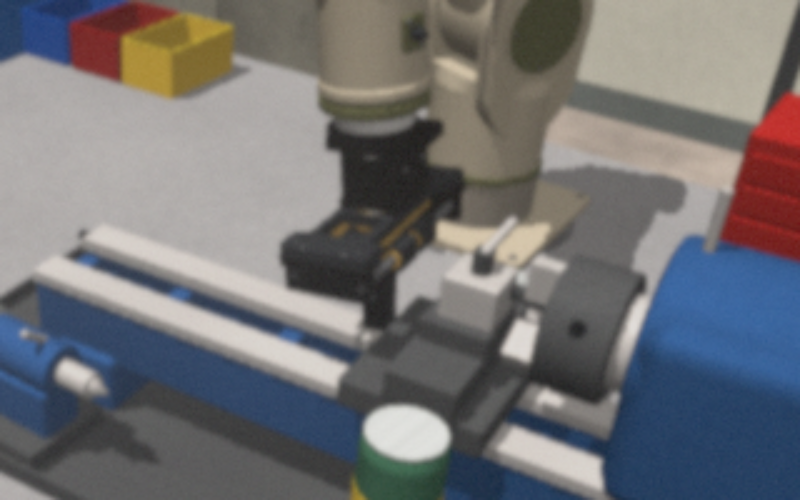

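The finger is over the front way just off the saddle, and the body is clear of the tool post. I'll feel for contact with small steps down.

>>> {"name": "arm_command", "arguments": {
  "deltas": [0,0.003,-0.0004,0,0,0,0,0.005,-0.0007,0,0,0,0,0.006,-0.0008,0,0,0,0,0.006,-0.0008,0,0,0]
}}

```text
time: 4.45
ee_pos: [0.5034, 0.1393, 0.1318]
eef_rot: [-0.656, -0.022, 0.026, 0.754]
ft_force: [0.1, 0.0, 0.6]
width: 0.0006
```

>>> {"name": "arm_command", "arguments": {
  "deltas": [0,0.0005,0,0,0,0,0,0.0005,0,0,0,0]
}}

```text
time: 4.7
ee_pos: [0.5035, 0.1393, 0.1316]
eef_rot: [-0.656, -0.022, 0.025, 0.754]
ft_force: [-1.2, -0.9, 3.7]
width: 0.0004
```

>>> {"name": "arm_command", "arguments": {
  "deltas": [0,0.0003,0,0,0,0,0,0.0003,0,0,0,0]
}}

```text
time: 4.95
ee_pos: [0.5035, 0.1394, 0.1315]
eef_rot: [-0.656, -0.022, 0.025, 0.754]
ft_force: [-3.1, -1.1, 6.7]
width: 0.0001
```

```bash
python3 - <<'E'
from h import *
s=r.read_state();print(s['ee_pos'],s['ft_force'])
P=s['ee_pos'];d=-(P-SE)@Ly;x=(P-SE)@Lx;print('d',d,'x',x)
M=R.from_quat(s['eef_rot']).as_matrix();print('unit -Ly in tool',M.T@-Ly,'down',M.T@[0,0,-1.])
E
```

```text
[0.5035 0.1394 0.1315] [-3.0647 -1.1257  6.7259]
d 0.014982615281888764 x -0.0009172036977479276
unit -Ly in tool [-0.0008 -0.1391 -0.9903] down [-0.0004  0.9903 -0.1391]
```

>>> {"name": "arm_command", "arguments": {
  "deltas": [0,-0.0003,-0.002,0,0,0,0,-0.0007,-0.005,0,0,0,0,-0.0011,-0.008,0,0,0,0,-0.0017,-0.012,0,0,0,0,-0.0022,-0.016,0,0,0,0,-0.0028,-0.02,0,0,0]
}}

```text
time: 5.7
ee_pos: [0.5052, 0.1202, 0.1316]
eef_rot: [-0.655, -0.023, 0.025, 0.755]
ft_force: [0.6, 4.1, 5.4]
width: 0.0005
```

>>> {"name": "arm_command", "arguments": {
  "deltas": [0,-0.0007,-0.005,0,0,0,0,-0.0014,-0.01,0,0,0,0,-0.0021,-0.015,0,0,0,0,-0.0028,-0.02,0,0,0,0,-0.0035,-0.025,0,0,0,0,-0.0042,-0.03,0,0,0]
}}

```text
time: 6.45
ee_pos: [0.5073, 0.09, 0.1316]
eef_rot: [-0.655, -0.023, 0.025, 0.755]
ft_force: [-1.2, 4.4, 6.1]
width: 0.0005
```

```bash
cat > c.py <<'E'
from h import *
s=r.read_state();P=s['ee_pos'];print(s['time'],P,s['ft_force'],'d',-(P-SE)@Ly,'x',(P-SE)@Lx)
M=R.from_quat(s['eef_rot']).as_matrix();print('unit -Ly in tool',M.T@-Ly)
E
python3 c.py
```

```text
6.45 [0.5073 0.09   0.1316] [-1.1557  4.4457  6.1281] d 0.06453250481814835 x -0.00046553002859573155
unit -Ly in tool [-0.0015 -0.1407 -0.99  ]
```

Contact is steady at about 6 N, so I'll continue.

>>> {"name": "arm_command", "arguments": {
  "deltas": [0,-0.0007,-0.005,0,0,0,0,-0.0014,-0.01,0,0,0,0,-0.0021,-0.015,0,0,0,0,-0.0028,-0.02,0,0,0,0,-0.0035,-0.025,0,0,0,0,-0.0042,-0.03,0,0,0,0,-0.0049,-0.035,0,0,0,0,-0.0056,-0.04,0,0,0]
}}

```text
time: 7.45
ee_pos: [0.51, 0.0497, 0.1315]
eef_rot: [-0.655, -0.023, 0.025, 0.755]
ft_force: [-0.0, 4.0, 6.5]
width: 0.0007
```

```bash
python3 c.py
```

```text
7.45 [0.51   0.0497 0.1315] [-0.0256  3.9859  6.4687] d 0.1048591673649755 x -0.0003938400331669527
unit -Ly in tool [-0.0016 -0.1407 -0.99  ]
```

>>> {"name": "arm_command", "arguments": {
  "deltas": [0,-0.0007,-0.005,0,0,0,0,-0.0014,-0.01,0,0,0,0,-0.0021,-0.015,0,0,0,0,-0.0028,-0.02,0,0,0,0,-0.0035,-0.025,0,0,0,0,-0.0042,-0.03,0,0,0,0,-0.0049,-0.035,0,0,0,0,-0.0056,-0.04,0,0,0]
}}

```text
time: 8.45
ee_pos: [0.5128, 0.0095, 0.1315]
eef_rot: [-0.655, -0.023, 0.025, 0.755]
ft_force: [0.6, 5.6, 6.6]
width: 0.0005
```

```bash
python3 c.py
```

```text
8.45 [0.5128 0.0095 0.1315] [0.6229 5.5559 6.6021] d 0.14515345525527704 x -0.0003491585250679536
unit -Ly in tool [-0.0017 -0.1407 -0.99  ]
```

>>> {"name": "arm_command", "arguments": {
  "deltas": [0,-0.0007,-0.005,0,0,0,0,-0.0014,-0.01,0,0,0,0,-0.0021,-0.015,0,0,0,0,-0.0028,-0.02,0,0,0,0,-0.0035,-0.025,0,0,0,0,-0.0042,-0.03,0,0,0,0,-0.0049,-0.035,0,0,0,0,-0.0056,-0.04,0,0,0]
}}

```text
time: 9.45
ee_pos: [0.5155, -0.0307, 0.1315]
eef_rot: [-0.655, -0.023, 0.026, 0.755]
ft_force: [-1.2, 5.1, 6.6]
width: 0.0001
```

```bash
python3 c.py
```

```text
9.45 [ 0.5155 -0.0307  0.1315] [-1.1859  5.1198  6.5546] d 0.18544699083482633 x -0.000311168273691488
unit -Ly in tool [-0.0019 -0.1408 -0.99  ]
```

>>> {"name": "arm_command", "arguments": {
  "deltas": [0,-0.0007,-0.005,0,0,0,0,-0.0014,-0.01,0,0,0,0,-0.0021,-0.015,0,0,0,0,-0.0028,-0.02,0,0,0,0,-0.0035,-0.025,0,0,0,0,-0.0042,-0.03,0,0,0,0,-0.0049,-0.035,0,0,0,0,-0.0056,-0.04,0,0,0]
}}

```text
time: 10.45
ee_pos: [0.5183, -0.0708, 0.1315]
eef_rot: [-0.655, -0.023, 0.026, 0.755]
ft_force: [-0.5, 5.7, 7.7]
width: 0.0003
```

```bash
python3 c.py
```

```text
10.45 [ 0.5183 -0.0708  0.1315] [-0.5064  5.6626  7.6846] d 0.2257253187508771 x -0.00022972662774538085
unit -Ly in tool [-0.002  -0.1409 -0.99  ]
```

>>> {"name": "arm_command", "arguments": {
  "deltas": [0,-0.0007,-0.005,0,0,0,0,-0.0014,-0.01,0,0,0,0,-0.0022,-0.015,0,0,0,0,-0.0029,-0.02,0,0,0,0,-0.0036,-0.025,0,0,0,0,-0.0043,-0.03,0,0,0,0,-0.005,-0.035,0,0,0,0,-0.0057,-0.04,0,0,0]
}}

```text
time: 11.45
ee_pos: [0.521, -0.1112, 0.1315]
eef_rot: [-0.655, -0.023, 0.026, 0.755]
ft_force: [-1.2, 5.0, 8.1]
width: 0.0005
```

```bash
python3 c.py
```

```text
11.45 [ 0.521  -0.1112  0.1315] [-1.23    5.0145  8.0907] d 0.26617295555902915 x -0.0002242162715157082
unit -Ly in tool [-0.002  -0.1408 -0.99  ]
```

>>> {"name": "arm_command", "arguments": {
  "deltas": [0,-0.0008,-0.005,0,0,0,0,-0.0015,-0.01,0,0,0,0,-0.0022,-0.015,0,0,0,0,-0.0029,-0.02,0,0,0,0,-0.0036,-0.025,0,0,0,0,-0.0043,-0.03,0,0,0,0,-0.005,-0.035,0,0,0,0,-0.0057,-0.04,0,0,0]
}}

```text
time: 12.45
ee_pos: [0.5237, -0.1516, 0.1315]
eef_rot: [-0.655, -0.023, 0.026, 0.755]
ft_force: [-0.5, 5.5, 7.2]
width: 0.0003
```

```bash
python3 c.py
```

```text
12.45 [ 0.5237 -0.1516  0.1315] [-0.5355  5.4535  7.2207] d 0.3066332203936541 x -0.00025081737525623615
unit -Ly in tool [-0.002  -0.1408 -0.99  ]
```

>>> {"name": "arm_command", "arguments": {
  "deltas": [0,-0.0006,-0.004,0,0,0,0,-0.0011,-0.008,0,0,0,0,-0.0017,-0.012,0,0,0,0,-0.002,-0.015,0,0,0,0,-0.002,-0.0175,0,0,0,0,-0.002,-0.02,0,0,0]
}}

```text
time: 13.2
ee_pos: [0.525, -0.1721, 0.1307]
eef_rot: [-0.655, -0.023, 0.026, 0.755]
ft_force: [-0.8, 3.8, 7.2]
width: 0.0006
```

```bash
python3 c.py
```

```text
13.2 [ 0.525  -0.1721  0.1307] [-0.7951  3.84    7.2199] d 0.3272059897663758 x -0.0002769987438609733
unit -Ly in tool [-0.0015 -0.1402 -0.9901]
```

The TCP dropped 0.8 mm, which confirms the fingertip's trailing corner passed the end of the bed. Now I'll lift straight up and move clear.

>>> {"name": "arm_command", "arguments": {
  "deltas": [0,-0.01,0.0014,0,0,0,0,-0.03,0.0042,0,0,0,0,-0.07,0.0098,0,0,0,0,-0.12,0.017,0,0,0,-0.02,-0.15,-0.03,0,0,0,-0.05,-0.16,-0.08,0,0,0,-0.05,-0.16,-0.08,0,0,0,-0.05,-0.16,-0.08,0,0,0]
}}

```text
time: 14.2
ee_pos: [0.4815, -0.2772, 0.2774]
eef_rot: [-0.655, -0.022, 0.025, 0.755]
ft_force: [0.7, 0.0, -0.3]
width: 0.0005
```

```bash
python3 c.py; python3 - <<'E'
from h import *
for c in ['top','scene']: save(r.camera(c),c+'9')
a=cv2.imread('pics/top0.png');b=cv2.imread('pics/top9.png')
cv2.imwrite('pics/cmp.png',np.vstack([cv2.resize(a,(480,300)),cv2.resize(b,(480,300))]))
E
```

```text
14.2 [ 0.4815 -0.2772  0.2774] [ 0.6519  0.0354 -0.3192] d 0.4291532559686645 x -0.05078159872784321
unit -Ly in tool [-0.0004 -0.1399 -0.9902]
```

View pics/cmp.png

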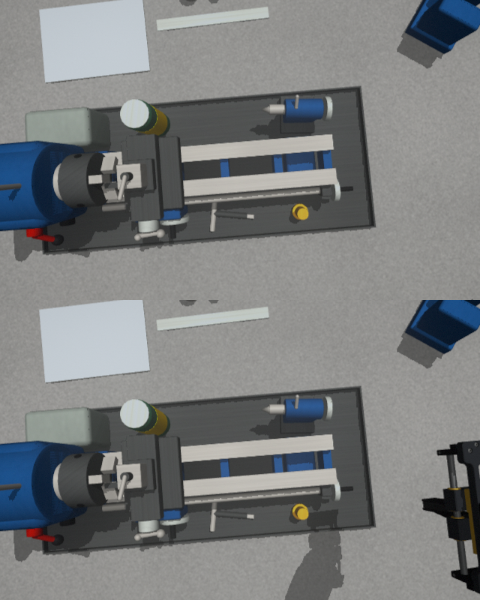

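View pics/scene9.png

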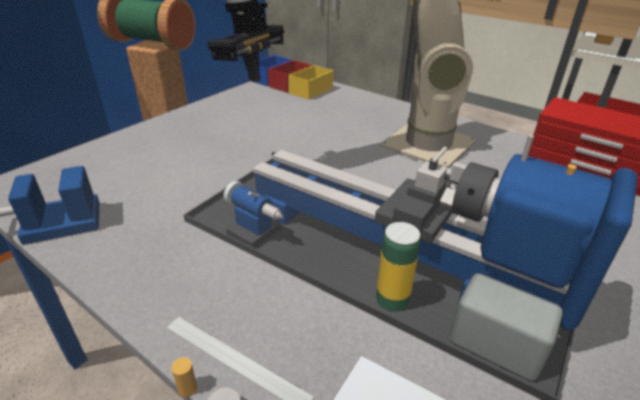

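The before and after top views match: the tailstock, key, bush and can are all where they were. The hand is well clear beyond the tail end, with no force on it. I'll hand in.

```bash
python3 -c "
from bench import r
s=r.read_state();print(abs(s['joint_vel']).max(),s['ft_force']);print(r.close_job())"
```

```text
0.007881393228306444 [ 0.23830915  0.53355159 -0.58347896]
the job is handed in; nothing more can be done
None
```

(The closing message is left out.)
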